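Clamp the glued mill barrel on its mandrel

ROBOT

A 6-joint arm with a two-finger parallel gripper is mounted at the origin on a cart in front of the work surface, level with it; the furniture and walls round the work are solid. World frame = base frame: x ahead of the robot, y to its left, z up, the work surface at z = 0. Lengths are in m, angles in rad, forces in N, time in s.
With the tool pointing down it reaches from about 0.3 to 0.875 m from the base axis. Payload 4.2 kg.
Tool frame: the origin (TCP) lies on the mounting face of the last link; the fingertips stand 173 mm ahead of it and the grasp point (between the pads) lies 155 mm ahead of it; z points along the fingers, y is the line along which they close (so a half turn about z gives the same grasp; the last joint's range is limited). The gripper opens to 85 mm and grips with 20 to 120 N. Pads are 22 mm wide; open, the fingers measure 114 mm over their backs; the gripper's body (76 mm by 85 mm) begins 54 mm behind the grasp point. The pads swing forward as they close: fully open they stand 13 mm farther back than shut.
Start: joints at [1.098, 0.32, 1.565, -0, 1.257, -0.02], TCP at [0.252, 0.517, 0.405] pointing down, gripper open.
Joint ranges: [-3.11, 3.11], [-0.84, 2.01], [0.21, 2.61], [-1.34, 4.49], [0.05, 2.63], [-2.56, 2.56]. Speed limits (rad/s): [2.57, 2.57, 3.14, 3.14, 3.14, 3.14].

INTERFACE

Orientations are given as [roll, pitch, yaw] about the fixed x, y, z axes, in that order (R = Rz(yaw) Ry(pitch) Rx(roll)).
In Python, from station import get_state, read_camera, job_done, find_in, cut_out gives the robot as it stands. The module is installed in compiled form; this text tells all that it offers.
- The arm moves only by the tool servo_tool, never from a script. Its argument "deltas" is a list of rows, each a list of 3 entries, a list of its own where there are three numbers: the shift along the tool's x, y, z in mm, then the turn, a rotation vector about the tool's x, y, z in degrees, then the closure, from -1 (fully open) to 1 (shut), so that 0 is half open. A call has 1 to 20 rows; each row is the pose to reach, as a shift and turn from the pose commanded when the call began, along the tool's axes at that moment; what a row does not reach only later rows make up. A row lasts 1/12 s, in which the tool goes at most 41.7 mm and 7.16 degrees, less where a joint would pass 70% of its speed; a pose out of reach is approached as far as the arm can. A call with a gripper value outside its range is refused whole. The fingers move at their own pace and stop on an object; "force" is the grip in N (left out, the last holds). Time passes only in rows, so rows that repeat a pose let the fingers close. It gives the time, the measured TCP pose, the force, the opening and the grip force at its end, in the units of the state.
- get_state(): the state, without advancing time (a new reading comes with each control period).
- read_camera(name): name is "side" or "top" or "wrist"; returns a dict with "frame" (400x640x3 uint8, red, green, blue), "depth" (400x640 float32, m along the optical axis (not along the pixel's ray), 0 where there is no reading), "vertical_fov" (degrees; the focal length in pixels is half the picture's height over the tangent of half this angle, whatever the lens; pixels are square), "cx", "cy" (the principal point, pixels), "D" ([k1, k2, p1, p2, k3] as OpenCV has them; the pictures are not rectified), "world_to_cam" (4x4, takes a point from world to camera coordinates). Camera axes: x right, y down, z forward; pixel columns grow to the right and rows downward; lengths in m; the calibration is good to about 2 mm. A picture is of the moment at which its call begins.
- job_done(): hands the job in; it is judged then, once.
Trained networks look in a picture, given as the dict that the camera call returned (one of the last four; its "shot" number tells which), for a name from the list of things; names that differ only in an ending like _2 or _b are one class to them, and where a whole thing is asked for, a point or a joint stands for the part that bears it (a point fixed in the world has none). Each returns a list of dicts, best first, with "score" (0 to 1); they miss things now and then, are a little off and sometimes report something else, mostly with a low value. They report only what shows in the picture. A call takes as long as a camera call. They do not tell look-alikes from the thing itself.
- find_in(query, picture): "extent" ([left, top, right, bottom] in pixels, round what is visible of it).
- cut_out(query, picture): "mask" (400x640 bool, what is visible of it) and "extent" ([left, top, right, bottom] in pixels, round what is visible of it).
The state is a dict: "t": time; "joints": joint angles; "qd": joint speeds; "joint_torque": joint torques, N m; "tcp_pos": TCP position; "ee_rot": TCP orientation; "ft_force": force on the tool from outside, world axes, zero at the start; "wrist_torque": the same for the moment, N m; "grip_width": finger opening in m; "grip_force": force on a finger pad.
Only numpy, scipy, OpenCV 4.12 (cv2) and the standard library are available. Lean on these libraries where they do the work, as an engineer would, in place of code of your own. Each camera call takes 0.05 s, during which the arm holds its last target. There are 200 camera calls.

TASK

The hairline cracks in the turned wooden barrel of the pepper mill have just been glued. Stand the barrel on the upright wooden spindle of the clamping jig, foot down and all the way onto the board, and let go of it; then close the clamp by pumping its trigger towards the handle, never by pushing the far jaw itself, until both rubber jaws bear on the barrel, snugly (the weight of a kilo or two) but gently: over four kilos would crush the thin wood. Finish while still holding the trigger squeezed with your fingers, with the barrel gripped between the jaws.

Things in the scene. Friction and masses are not known exactly. Their poses are not given: they have to be found in the camera images.
- barrel_mid (a point): Centre (on the axis, half-way up, 50 mm above the foot) of the loose turned wooden mill barrel: a tube standing upright, 100 mm high, 48 mm across (45 mm at its foot, the lowest 7 mm; a thin groove 76 mm up), 0.07 to 0.12 kg, with a straight 27 mm bore right through. Its z axis points from the foot up. It can be gripped across the body at any height.
- spindle_foot (a point): Point on the axis of the fixed upright wooden spindle at the top face of the board (16 mm above the worktop). The spindle is 21 mm thick and rises 62 mm above the board, with a tapered tip (15 mm across at the very top). Axes as jig.
- near_face (a point): Centre of the near jaw's rubber face (fixed), 25 mm from the spindle's axis towards -x of the jig frame, 32 mm above the board.
- jaw_face (a point): Centre of the far jaw's rubber face, which faces the spindle from the +x side of the jig frame, 32 mm above the board, and comes towards it as the clamp closes. It meets a barrel that stands against the near jaw when it is 23 mm from the spindle's axis. The pad is springy: it yields 1 mm for every 6 N, at most 8 mm.
- jaw_pad: The springy rubber pad of the far jaw (40 mm wide, 24 mm high); only for contact.
- near_pad: The rubber pad of the near jaw; only for contact.
- barrel: The mill barrel; origin at the centre of the underside of its foot.
- trigger_front (a point): Middle of the front face of the trigger blade (away from the handle; it faces the jig's +x at rest), where it is pulled to -x, 20 mm for a full squeeze, 48 mm above the worktop. The blade lies level along the jig's y, 35 mm either way from here, 13 mm thick, 24 mm high; nothing stands before it. The pull needed is 3 to 5 N of spring, 1 to 2 N of friction and the clamping force / 2.4.
- handle_mid (a point): Middle of the clamp's fixed black handle, behind the trigger: it lies level along the jig's y, 96 mm long, 20 mm thick, 26 mm high, centre 48 mm above the worktop. Its back is 59 mm from the trigger's front at rest, with a gap of 26 mm between the two. The outer parts of handle and trigger stick out past the board's edge.
- mill_head: Bystander: the turned wooden head of the mill, 47 mm across and 56 mm high with its brass nut.
- salt_mill: Bystander: a salt mill with a black head, 42 mm across, 123 mm high.
- white_bowl: Bystander: a small white bowl of pasta, 98 mm across, 61 mm high.
- tape_roll: Bystander: a roll of black tape lying flat, 62 mm across, 19 mm high.
- jig: The jig, fixed to the worktop but placed differently every time: a 16 mm plywood board with a spindle and a one-hand clamp lying on its side. Origin: on the spindle's axis at the worktop. x runs along the toothed bar from the clamp's head towards the far jaw, y from the handle side towards the tips of the jaws, z up. The tops of both jaws and of the clamp are 62 mm above the worktop.
- sliding_jaw: The toothed bar with the black far jaw across its end. Origin: as jig when fully open (jaw face 58 mm from the spindle's axis), moving to the jig's -x as it closes. A holding pawl lets it move only in the closing direction, in clicks of 5 mm; it can slip back up to 5 mm to the last click when the trigger is let go. It must not be pushed by hand.
- trigger: The trigger: a level lever with a black ribbed blade. Origin: its upright pivot, 101 mm from trigger_front along the jig's +y; turns 0.20 rad from rest to its stop. It draws the far jaw closed by 42 mm per rad once its pawl has caught a tooth (0 to 5 mm of jaw travel idle first, mostly 1 mm), so a full squeeze brings one click of 5 mm (at 0.14 rad); let go, it springs back and the jaw stays.
Things that resemble listed ones, but are neither listed nor needed, are in the scene too. Leave any blue, green or red look-alike of the barrel alone.

How it is judged:
By the outcome, as a careful person would: the job done as asked, in the order asked, and still so for the second after the job is handed in, while the arm keeps its last pose, push and grip.
It also fails if it takes over 67 s, if anything falls off the work surface, if the arm or the gripper's body presses on something with over 40 N, if the wrist force passes 120 N, or if a joint passes its speed limit or range.

## Working session

There is one attempt and no reset: what is moved stays moved. The work goes in short steps, Python scripts to look and compute and a tool call to move; the robot and the scene stay as the last step left them, time stands still between calls to the robot, and variables do not carry over. Pictures are saved under pics/ and viewed, at most 10 in all, crops included, and the job is handed in when it is done.

Besides the shell and the picture viewer there is one more tool, called by a JSON object that holds its "api" and its "payload". servo_tool: Moves the arm, as the interface text tells. Its arguments: {"type":"object","properties":{"deltas":{"type":"array"},"force":{"type":"number"}},"required":["deltas"]}

```bash
mkdir -p pics; cat > h.py <<'E'
import numpy as np, cv2
from station import *
def K(p):
    f=p["frame"].shape[0]/2/np.tan(np.radians(p["vertical_fov"])/2)
    return np.array([[f,0,p["cx"]],[0,f,p["cy"]],[0,0,1.]])
def to_world(p,uv,z):  # z: depth array
    uv=np.asarray(uv,float).reshape(-1,1,2)
    n=cv2.undistortPoints(uv,K(p),np.array(p["D"],float)).reshape(-1,2)
    c=np.c_[n,np.ones(len(n))]*np.asarray(z).reshape(-1,1)
    T=np.linalg.inv(p["world_to_cam"]); return c@T[:3,:3].T+T[:3,3]
def mask_world(p,m):
    v,u=np.nonzero(m&(p["depth"]>0)); return to_world(p,np.c_[u,v],p["depth"][v,u])
def on_plane(p,uv,z):
    a=to_world(p,uv,np.ones(1))[0]; o=np.linalg.inv(p["world_to_cam"])[:3,3]
    return o+(a-o)*(z-o[2])/(a[2]-o[2])
def proj(p,X):
    T=np.array(p["world_to_cam"]); r,_=cv2.Rodrigues(T[:3,:3])
    return cv2.projectPoints(np.asarray(X,float).reshape(-1,3),r,T[:3,3],K(p),np.array(p["D"],float))[0].reshape(-1,2)
def save(p,n): cv2.imwrite(f"pics/{n}.png",p["frame"][:,:,::-1])
E
python3 - <<'E'
from h import *
for n in ["top","side"]:
    p=read_camera(n); save(p,n+"0")
    for q in ["barrel","jig","spindle_foot","near_face","jaw_face","trigger_front","handle_mid","trigger","sliding_jaw","salt_mill","mill_head","white_bowl"]:
        for d in find_in(q,p)[:3]:
            e=d["extent"]; c=[(e[0]+e[2])/2,(e[1]+e[3])/2]
            print(n,q,round(d["score"],2),np.round(e),on_plane(p,c,0.05).round(3))
s=get_state();print(s["tcp_pos"],s["ee_rot"],s["ft_force"])
E
```

```text
top barrel 0.75 [395. 210. 411. 225.] [ 0.461 -0.261  0.05 ]
top barrel 0.54 [391. 239. 413. 256.] [ 0.367 -0.254  0.05 ]
top barrel 0.49 [421. 211. 442. 228.] [ 0.452 -0.35   0.05 ]
top jig 0.57 [241. 158. 334. 224.] [0.551 0.1   0.05 ]
top spindle_foot 0.88 [243. 158. 331. 224.] [0.551 0.104 0.05 ]
top spindle_foot 0.6 [285. 162. 289. 178.] [0.618 0.103 0.05 ]
top near_face 0.44 [242. 155. 331. 224.] [0.556 0.104 0.05 ]
top near_face 0.38 [288. 165. 296. 178.] [0.614 0.087 0.05 ]
top jaw_face 0.54 [312. 164. 315. 179.] [0.613 0.018 0.05 ]
top trigger_front 0.72 [278. 190. 284. 219.] [0.509 0.123 0.05 ]
top handle_mid 0.69 [243. 157. 333. 224.] [0.553 0.099 0.05 ]
top handle_mid 0.29 [178. 140. 207. 169.] [0.677 0.41  0.05 ]
top sliding_jaw 0.93 [244. 162. 320. 191.] [0.598 0.118 0.05 ]
top salt_mill 0.78 [410. 158. 428. 179.] [ 0.616 -0.32   0.05 ]
top mill_head 0.49 [389. 153. 401. 167.] [ 0.647 -0.244  0.05 ]
top white_bowl 0.94 [177. 141. 210. 169.] [0.677 0.406 0.05 ]
side barrel 0.87 [415. 235. 434. 262.] [ 0.459 -0.339  0.05 ]
side barrel 0.76 [376. 251. 397. 280.] [ 0.369 -0.251  0.05 ]
side barrel 0.74 [348. 216. 366. 249.] [ 0.446 -0.143  0.05 ]
side jig 0.8 [250. 159. 346. 207.] [0.562 0.081 0.05 ]
side spindle_foot 0.69 [255. 159. 344. 212.] [0.555 0.075 0.05 ]
side near_face 0.62 [298. 170. 304. 173.] [0.612 0.091 0.05 ]
side handle_mid 0.75 [252. 159. 343. 208.] [0.561 0.082 0.05 ]
side handle_mid 0.17 [274. 179. 287. 206.] [0.508 0.117 0.05 ]
side sliding_jaw 0.55 [252. 167. 333. 195.] [0.564 0.102 0.05 ]
side salt_mill 0.95 [417. 182. 439. 216.] [ 0.638 -0.313  0.05 ]
side mill_head 0.55 [397. 184. 411. 204.] [ 0.634 -0.239  0.05 ]
side mill_head 0.29 [252. 159. 346. 206.] [0.565 0.079 0.05 ]
side white_bowl 0.98 [204. 121. 230. 147.] [0.673 0.417 0.05 ]
[0.25155389 0.51705916 0.40472915] [3.14151398e+00 1.07942828e-05 2.68880698e+00] [ 0.05916148 -0.04023935 -0.5351581 ]
```

```bash
python3 - <<'E'
import cv2,numpy as np
a=cv2.imread("pics/top0.png")[130:270,220:460];b=cv2.imread("pics/side0.png")[140:300,230:450]
a=cv2.resize(a,(720,420),interpolation=3)
cv2.imwrite("pics/a.png",a);cv2.imwrite("pics/b.png",cv2.resize(b,(792,576),interpolation=3))
E
```

```text
(no output)
```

View pics/a.png

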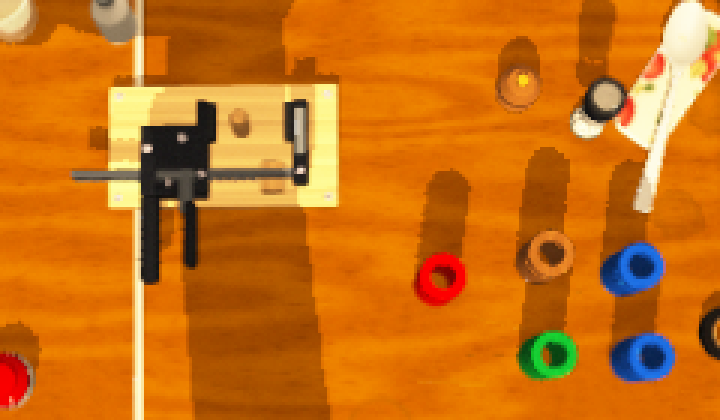

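View pics/b.png

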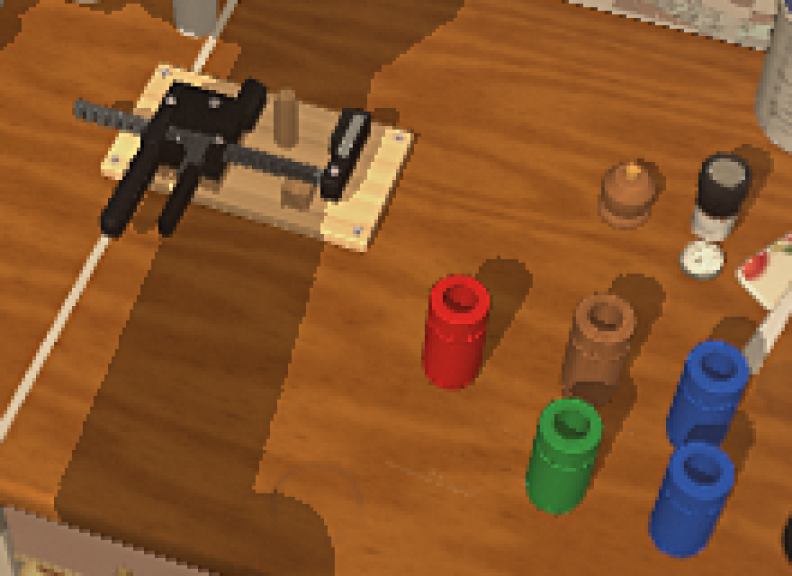

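The top view shows the jig at about (241–334, 158–224), with its x axis roughly along world -y. There are five barrel shapes:
- **Red:** (367, 222)
- **Green:** (403, 248)
- **Blue:** (431, 220) and (434, 249)
- **Plain brown turned wood:** (403, 215) in top, (396, 235) in side

The brown wooden one fits the task. First I'll move over the jig and look with the wrist camera.

{"api": "servo_tool", "payload": {"deltas": [[[-407,-266,0],[0,0,19],-1],[[-407,-266,0],[0,0,19],-1],[[-407,-266,0],[0,0,19],-1],[[-407,-266,0],[0,0,19],-1],[[-407,-266,0],[0,0,19],-1],[[-407,-266,0],[0,0,19],-1],[[-407,-266,0],[0,0,19],-1],[[-407,-266,0],[0,0,19],-1],[[-407,-266,0],[0,0,19],-1],[[-407,-266,0],[0,0,19],-1],[[-407,-266,0],[0,0,19],-1],[[-407,-266,0],[0,0,19],-1],[[-407,-266,0],[0,0,19],-1],[[-407,-266,0],[0,0,19],-1],[[-407,-266,0],[0,0,19],-1],[[-407,-266,0],[0,0,19],-1]]}}

```text
t: 2.63
tcp_pos: [0.5006, 0.1007, 0.4047]
ee_rot: [3.142, -0.001, 2.358]
ft_force: [-0.7, -0.0, -0.8]
grip_width: 0.0853
grip_force: 0.0
```

```bash
python3 - <<'E'
from h import *
s=get_state();print(s["t"],s["tcp_pos"],s["ee_rot"])
p=read_camera("wrist"); save(p,"w1")
T=np.linalg.inv(p["world_to_cam"]);print("cam",T.round(3).tolist(),p["vertical_fov"])
for q in ["jig","spindle_foot","near_face","jaw_face","trigger_front","handle_mid","trigger","sliding_jaw"]:
    for d in find_in(q,p)[:2]:
        e=d["extent"]; c=[(e[0]+e[2])/2,(e[1]+e[3])/2]
        print(q,round(d["score"],2),np.round(e),on_plane(p,c,0.05).round(3))
p=read_camera("top")
for d in cut_out("barrel",p):
    X=mask_world(p,d["mask"]); t=X[X[:,2]>0.09]
    if len(t): print("bar",round(d["score"],2),np.round(d["extent"]),len(t),((t.min(0)+t.max(0))/2).round(3),t.mean(0).round(3))
E
```

```text
2.6333 [0.50063154 0.10067346 0.40473072] [ 3.14150818e+00 -5.04366475e-04  2.35847290e+00]
cam [[0.707, 0.672, 0.221, 0.443], [0.708, -0.672, -0.22, 0.157], [0.0, 0.312, -0.95, 0.373], [0.0, 0.0, 0.0, 1.0]] 62.54469025238438
jig 0.62 [256.  91. 481. 328.] [0.562 0.114 0.05 ]
jig 0.29 [301. 135. 377. 207.] [0.511 0.121 0.05 ]
spindle_foot 0.62 [255.  92. 480. 329.] [0.562 0.113 0.05 ]
spindle_foot 0.28 [373. 241. 401. 273.] [0.618 0.091 0.05 ]
near_face 0.66 [370. 242. 405. 272.] [0.618 0.092 0.05 ]
jaw_face 0.62 [320. 283. 352. 318.] [0.618 0.013 0.05 ]
trigger_front 0.64 [303. 135. 376. 214.] [0.513 0.118 0.05 ]
trigger_front 0.57 [372. 244. 406. 272.] [0.62  0.092 0.05 ]
handle_mid 0.71 [254.  91. 486. 330.] [0.563 0.115 0.05 ]
trigger 0.68 [301. 136. 383. 215.] [0.516 0.12  0.05 ]
sliding_jaw 0.82 [283. 121. 470. 327.] [0.58  0.109 0.05 ]
bar 0.78 [356. 216. 374. 231.] 111 [ 0.444 -0.141  0.098] [ 0.444 -0.141  0.098]
bar 0.64 [391. 207. 415. 224.] 133 [ 0.466 -0.255  0.098] [ 0.465 -0.253  0.098]
bar 0.57 [426. 243. 447. 255.] 125 [ 0.361 -0.351  0.097] [ 0.359 -0.349  0.098]
bar 0.56 [394. 243. 412. 252.] 136 [ 0.362 -0.253  0.098] [ 0.363 -0.253  0.098]
bar 0.53 [421. 212. 441. 228.] 135 [ 0.451 -0.345  0.098] [ 0.451 -0.345  0.097]
```

View pics/w1.png

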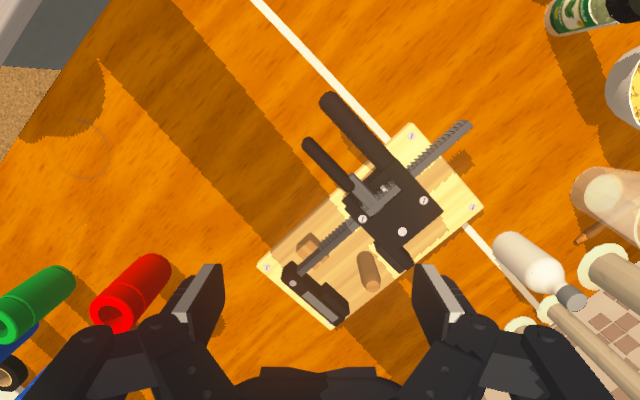

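The wrist view shows the spindle at about (369, 272), the far jaw from (285, 270) to (345, 318), the trigger blade from (307, 142) to (350, 188), the handle from (328, 97) to (385, 160), and the board screws at (410, 136), (473, 207) and (268, 268).

```bash
python3 - <<'E'
from h import *
p=read_camera("wrist")
X=mask_world(p,np.ones((400,640),bool))
r=(abs(X[:,0]-.6)<.08)&(abs(X[:,1]-.07)<.09)
t=X[r&(X[:,2]>.069)&(X[:,2]<.085)];print("spindle",len(t),t.min(0).round(4),t.max(0).round(4),t.mean(0).round(4))
t=X[r&(X[:,2]>.076)&(X[:,2]<.085)];print("spindle top",len(t),((t.min(0)+t.max(0))/2).round(4),t.mean(0).round(4))
S=[on_plane(p,u,.016) for u in [(410,136),(473,207),(268,268),(337,323)]]
for i,j in [(0,1),(2,3),(0,2),(1,3)]:
    d=S[j]-S[i];print(i,j,np.linalg.norm(d[:2]).round(3),np.degrees(np.arctan2(d[1],d[0])).round(2))
# handle/trigger from depth, off the board
m=(X[:,2]>.055)&(X[:,2]<.066)&(abs(X[:,1]-.12)<.09)&(X[:,0]<.535)&(X[:,0]>.42)
Y=X[m]
lab=Y[:,1]>.137
for n,Z in (("handle",Y[lab]),("trig",Y[~lab])):
    (c,s,a)=cv2.minAreaRect(Z[:,:2].astype(np.float32));print(n,len(Z),np.round(c,4),np.round(s,4),round(a,2))
j=X[r&(X[:,2]>.055)&(X[:,2]<.066)&(X[:,1]<.03)&(X[:,0]>.57)];print("jaw",[np.round(q,4) for q in cv2.minAreaRect(j[:,:2].astype(np.float32))])
E
```

```text
spindle 248 [0.6078 0.0552 0.069 ] [0.6243 0.0734 0.0788] [0.615  0.0651 0.0753]
spindle top 138 [0.6167 0.0635 0.0774] [0.6171 0.064  0.0773]
0 1 0.114 -0.09
2 3 0.119 1.57
0 2 0.227 -90.09
1 3 0.223 -89.01
handle 1844 [0.4914 0.1597] [0.0207 0.087 ] 89.61
trig 891 [0.4991 0.1174] [0.0719 0.0162] 3.51
jaw [array([0.6038, 0.0042]), array([0.0259, 0.0676]), np.float64(89.1137)]
```

{"api": "servo_tool", "payload": {"deltas": [[[276,-226,0],[0,0,0],-1],[[276,-226,0],[0,0,0],-1],[[276,-226,0],[0,0,0],-1],[[276,-226,0],[0,0,0],-1],[[276,-226,0],[0,0,0],-1],[[276,-226,0],[0,0,0],-1],[[276,-226,0],[0,0,0],-1],[[276,-226,0],[0,0,0],-1],[[276,-226,0],[0,0,0],-1],[[276,-226,0],[0,0,0],-1],[[276,-226,0],[0,0,0],-1]]}}

```text
t: 4.15
tcp_pos: [0.1452, 0.1347, 0.405]
ee_rot: [3.139, 0.0, 2.36]
ft_force: [0.4, 0.1, -0.1]
grip_width: 0.0855
grip_force: 0.0
```

{"api": "servo_tool", "payload": {"deltas": [[[-247,57,0],[0,0,0],-1],[[-247,57,0],[0,0,0],-1],[[-247,57,0],[0,0,0],-1],[[-247,57,0],[0,0,0],-1],[[-247,57,0],[0,0,0],-1],[[-247,57,0],[0,0,0],-1],[[-502,-48,30],[0,0,0],-1],[[-502,-48,30],[0,0,0],-1],[[-502,-48,30],[0,0,0],-1],[[-502,-48,30],[0,0,0],-1],[[-502,-48,30],[0,0,0],-1],[[-502,-48,30],[0,0,0],-1],[[-502,-48,30],[0,0,0],-1],[[-502,-48,30],[0,0,0],-1],[[-502,-48,30],[0,0,0],-1],[[-502,-48,30],[0,0,0],-1],[[-502,-48,30],[0,0,0],-1]]}}

```text
t: 5.57
tcp_pos: [0.4672, -0.2536, 0.3745]
ee_rot: [3.142, -0.001, 2.357]
ft_force: [0.3, -0.1, 0.1]
grip_width: 0.0853
grip_force: 0.0
```

```bash
python3 - <<'E'
from h import *
s=get_state();print(s["tcp_pos"],s["ee_rot"])
p=read_camera("wrist"); save(p,"w2")
for d in cut_out("barrel",p):
    X=mask_world(p,d["mask"]); t=X[(X[:,2]>0.094)&(X[:,2]<.105)]
    if len(t)>20: print("bar",round(d["score"],2),np.round(d["extent"]),len(t),cv2.minEnclosingCircle(t[:,:2].astype(np.float32)),((t.min(0)+t.max(0))/2).round(4),X[:,2].max())
E
```

```text
[ 0.46720109 -0.25357477  0.37446763] [ 3.14157132e+00 -9.11619865e-04  2.35706132e+00]
bar 0.95 [188.  68. 271. 138.] 2517 ((0.36382943391799927, -0.2511852979660034), 0.024346187710762024) [ 0.3637 -0.2513  0.0978] 0.10156683690916055
bar 0.92 [288. 152. 348. 227.] 1961 ((0.4655619263648987, -0.2529791593551636), 0.02407960779964924) [ 0.4655 -0.2527  0.0977] 0.10128481033138509
bar 0.85 [105. 146. 199. 222.] 2013 ((0.35905390977859497, -0.3491065502166748), 0.024079788476228714) [ 0.3593 -0.3487  0.0978] 0.10156765511987081
bar 0.67 [361.  37. 439. 108.] 2576 ((0.44451436400413513, -0.142444908618927), 0.023910673335194588) [ 0.4439 -0.1426  0.0978] 0.10151747839082942
bar 0.63 [199. 200. 271. 285.] 1406 ((0.450503408908844, -0.34329456090927124), 0.024161895737051964) [ 0.4507 -0.3409  0.0979] 0.21772338372018948
```

View pics/w2.png

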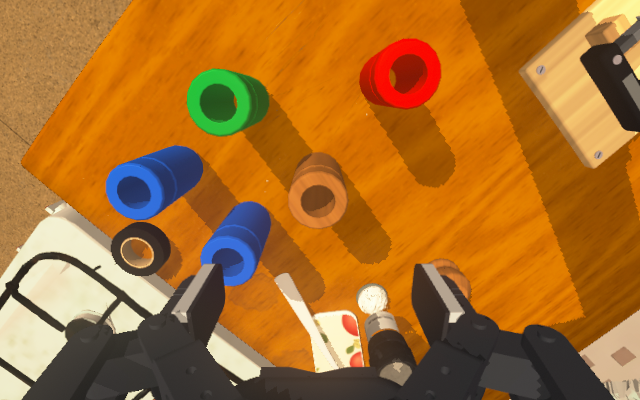

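The brown wooden barrel is at (318, 190) with its bore at (320, 199), clear of the red, green and blue look-alikes. It sits directly beneath the gripper, so I'll descend and grip it.

{"api": "servo_tool", "payload": {"deltas": [[[2,-1,35],[0,0,0],-1],[[2,-1,70],[0,0,0],-1],[[2,-1,105],[0,0,0],-1],[[2,-1,130],[0,0,0],-1],[[2,-1,146],[0,0,0],-1],[[2,-1,146],[0,0,0],-1],[[2,-1,146],[0,0,0],1],[[2,-1,146],[0,0,0],1],[[2,-1,146],[0,0,0],1],[[2,-1,146],[0,0,0],1],[[2,-1,146],[0,0,0],1],[[2,-1,146],[0,0,0],1],[[2,-1,146],[0,0,0],1],[[2,-1,146],[0,0,0],1]], "force": 25}}

```text
t: 6.83
tcp_pos: [0.466, -0.2532, 0.2306]
ee_rot: [3.14, 0.003, 2.357]
ft_force: [-0.3, 1.4, 7.1]
grip_width: 0.0487
grip_force: 25.8
```

{"api": "servo_tool", "payload": {"deltas": [[[0,0,-40],[0,0,0],1],[[0,0,-80],[0,0,0],1],[[0,0,-120],[0,0,0],1],[[0,0,-140],[0,0,0],1],[[117,331,-140],[0,0,0],1],[[117,331,-140],[0,0,0],1],[[117,331,-140],[0,0,0],1],[[117,331,-140],[0,0,0],1],[[117,331,-140],[0,0,0],1],[[117,331,-140],[0,0,0],1],[[117,331,-140],[0,0,0],1],[[117,331,-140],[0,0,0],1],[[117,331,-140],[0,0,0],1],[[117,331,-140],[0,0,0],1],[[117,331,-140],[0,0,0],1],[[117,331,-140],[0,0,0],1],[[117,331,-140],[0,0,0],1]]}}

```text
t: 8.25
tcp_pos: [0.6159, 0.0626, 0.3689]
ee_rot: [-3.141, 0.0, 2.356]
ft_force: [-0.3, -0.1, -0.6]
grip_width: 0.0486
grip_force: 26.8
```

```bash
python3 - <<'E'
from h import *
s=get_state();print(s["tcp_pos"],s["ee_rot"],s["grip_width"])
p=read_camera("wrist"); save(p,"w3")
X=mask_world(p,np.ones((400,640),bool))
r=(abs(X[:,0]-.617)<.025)&(abs(X[:,1]-.064)<.025)
t=X[r&(X[:,2]>.069)&(X[:,2]<.085)];print("spindle",len(t),t.min(0) if len(t) else 0,t.max(0) if len(t) else 0)
q=read_camera("side")
for n,c in (("w",p),("s",q)):
  for d in cut_out("barrel",c)[:6]:
    Y=mask_world(c,d["mask"])
    Y=Y[(abs(Y[:,0]-.617)<.06)&(abs(Y[:,1]-.064)<.06)]
    if len(Y)>20: print(n,round(d["score"],2),np.round(d["extent"]),Y.min(0).round(4),Y.max(0).round(4))
for n,c in (("sp",q),):
  Y=mask_world(c,np.ones((400,640),bool)); t=Y[(abs(Y[:,0]-.617)<.02)&(abs(Y[:,1]-.064)<.018)&(Y[:,2]>.045)&(Y[:,2]<.085)]
  print(n,len(t),t.min(0).round(4),t.max(0).round(4),t.mean(0).round(4))
a=q["frame"][100:220,240:400];b=p["frame"]
A=cv2.resize(a,(560,420),interpolation=3);B=cv2.resize(b,(0,0),fx=.0+.375,fy=.375)
im=np.zeros((420,800,3),np.uint8);im[:,:560]=A;im[:150,560:]=B
cv2.imwrite("pics/c3.png",im[:,:,::-1])
E
```

```text
[0.6159343  0.0626192  0.36894734] [-3.14118192e+00  1.35054384e-04  2.35577990e+00] 0.04859021374349234
spindle 136 [0.60766971 0.05958026 0.06901122] [0.62252823 0.07327046 0.07802383]
w 0.87 [258. 189. 383. 368.] [ 5.911e-01  4.500e-03 -1.000e-04] [0.6734 0.0872 0.2396]
w 0.7 [260. 205. 282. 231.] [0.5927 0.0048 0.0143] [0.6152 0.0551 0.1633]
s 0.74 [304. 128. 316. 154.] [0.5876 0.04   0.1437] [0.6271 0.0869 0.2608]
sp 65 [0.6055 0.0548 0.0459] [0.6252 0.0745 0.083 ] [0.613  0.0634 0.0651]
```

View pics/w3.png

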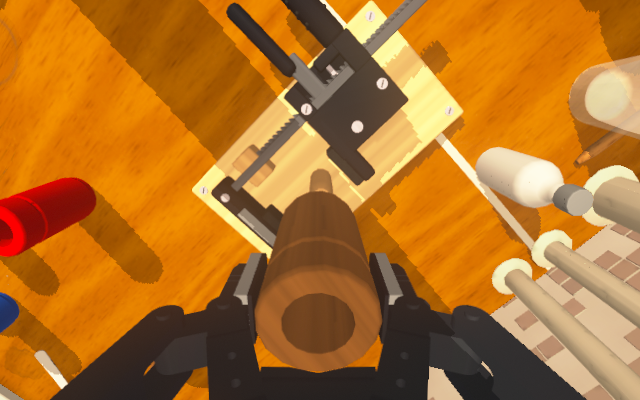

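The barrel is held upright with its foot about 60 mm above the spindle tip, which shows at (320, 178). It is centred to within 2 mm, so I'll lower it.

{"api": "servo_tool", "payload": {"deltas": [[[0,2,0],[0,0,0],1],[[0,2,25],[0,0,0],1],[[0,2,40],[0,0,0],1],[[0,2,50],[0,0,0],1],[[0,2,60],[0,0,0],1],[[0,2,70],[0,0,0],1],[[0,2,80],[0,0,0],1],[[0,2,90],[0,0,0],1],[[0,2,97],[0,0,0],1],[[0,2,104],[0,0,0],1],[[0,2,110],[0,0,0],1],[[0,2,115],[0,0,0],1],[[0,2,118],[0,0,0],1],[[0,2,118],[0,0,0],1]]}}

```text
t: 9.62
tcp_pos: [0.6185, 0.0635, 0.2507]
ee_rot: [-3.14, 0.005, 2.359]
ft_force: [1.5, -6.6, -0.1]
grip_width: 0.0485
grip_force: 26.8
```

{"api": "servo_tool", "payload": {"deltas": [[[-1.5,-1.5,0],[0,0,0],1],[[-1.5,-1.5,0],[0,0,0],1],[[-1.5,-1.5,2],[0,0,0],1],[[-1.5,-1.5,3],[0,0,0],1],[[-1.5,-1.5,4],[0,0,0],1],[[-1.5,-1.5,4],[0,0,0],1]]}}

```text
t: 10.12
tcp_pos: [0.6184, 0.0628, 0.2471]
ee_rot: [3.141, 0.002, 2.358]
ft_force: [2.6, -5.0, 0.7]
grip_width: 0.0485
grip_force: 26.9
```

{"api": "servo_tool", "payload": {"deltas": [[[-1,-2,0.5],[0,0,0],1],[[-1,-2,1],[0,0,0],1],[[-1,-2,2],[0,0,0],1],[[-1,-2,2],[0,0,0],1]]}}

```text
t: 10.45
tcp_pos: [0.6178, 0.0615, 0.2452]
ee_rot: [3.139, 0.001, 2.357]
ft_force: [4.2, -0.8, 1.3]
grip_width: 0.0486
grip_force: 27.0
```

{"api": "servo_tool", "payload": {"deltas": [[[0,0,1],[0,0,0],1],[[0,0,2],[0,0,0],1],[[0,0,2],[0,0,0],1]]}}

```text
t: 10.7
tcp_pos: [0.6177, 0.0615, 0.245]
ee_rot: [3.138, 0.002, 2.357]
ft_force: [2.0, -0.4, 11.9]
grip_width: 0.0486
grip_force: 27.6
```

Seated: the tool feels 12 N from below at the expected height. Now I'll release, rise, and go over the trigger and handle.

{"api": "servo_tool", "payload": {"deltas": [[[0,0,-1],[0,0,0],-1],[[0,0,-1],[0,0,0],-1],[[0,0,-1],[0,0,0],-1],[[0,0,-1],[0,0,0],-1],[[0,0,-1],[0,0,0],-1],[[0,0,-1],[0,0,0],-1],[[0,0,-35],[0,0,0],-1],[[0,0,-75],[0,0,0],-1],[[0,0,-110],[0,0,0],-1],[[0,0,-110],[0,0,0],-1],[[140,-30,-110],[0,0,-45],-1],[[140,-30,-110],[0,0,-45],-1],[[140,-30,-110],[0,0,-45],-1],[[140,-30,-110],[0,0,-45],-1],[[140,-30,-110],[0,0,-45],-1],[[140,-30,-110],[0,0,-45],-1],[[140,-30,-110],[0,0,-45],-1],[[140,-30,-110],[0,0,-45],-1],[[140,-30,-110],[0,0,-45],-1]]}}

```text
t: 12.28
tcp_pos: [0.4968, 0.1387, 0.3525]
ee_rot: [3.142, -0.0, 3.141]
ft_force: [0.5, -0.1, -0.7]
grip_width: 0.0854
grip_force: 0.0
```

```bash
cat > m.py <<'E'
from h import *
import sys
s=get_state();print(s["t"],s["tcp_pos"].round(4) if hasattr(s["tcp_pos"],'round') else s["tcp_pos"],s["ee_rot"],s["ft_force"])
p=read_camera("wrist"); save(p,sys.argv[1])
X=mask_world(p,np.ones((400,640),bool))
Y=X[(X[:,2]>.056)&(X[:,2]<.066)&(abs(X[:,1]-.135)<.05)&(X[:,0]<.53)&(X[:,0]>.43)]
lab=Y[:,1]>.137
for n,Z in (("handle",Y[lab]),("trig",Y[~lab])):
    if len(Z)>10: print(n,len(Z),Z.min(0).round(4),Z.max(0).round(4),[np.round(q,4) for q in cv2.minAreaRect(Z[:,:2].astype(np.float32))])
t=X[(X[:,2]>.1)&(X[:,2]<.125)&(abs(X[:,0]-.617)<.04)&(abs(X[:,1]-.064)<.04)]
if len(t): print("barrel top",len(t),cv2.minEnclosingCircle(t[:,:2].astype(np.float32)),np.percentile(t[:,2],[5,50,95]))
j=X[(abs(X[:,0]-.61)<.03)&(X[:,2]>.055)&(X[:,2]<.066)&(X[:,1]<.04)&(X[:,1]>-.05)]
if len(j): print("jaw",len(j),j.min(0).round(4),j.max(0).round(4))
E
python3 m.py w4
```

```text
12.2833 [0.4968 0.1387 0.3525] [ 3.14153581e+00 -3.38734506e-04  3.14136287e+00] [ 0.5447747  -0.10293324 -0.7029177 ]
handle 2112 [0.4473 0.149  0.056 ] [0.5299 0.17   0.0624] [array([0.4886, 0.1595]), array([0.0209, 0.0827]), np.float64(89.7072)]
trig 1033 [0.4639 0.1104 0.056 ] [0.53   0.1259 0.061 ] [array([0.497 , 0.1168]), array([0.0662, 0.0153]), np.float64(3.0053)]
barrel top 1866 ((0.6131908893585205, 0.06590865552425385), 0.023689568042755127) [0.10127811 0.11351848 0.11602784]
jaw 246 [ 0.58   -0.0082  0.056 ] [0.6054 0.0093 0.0634]
```

View pics/w4.png

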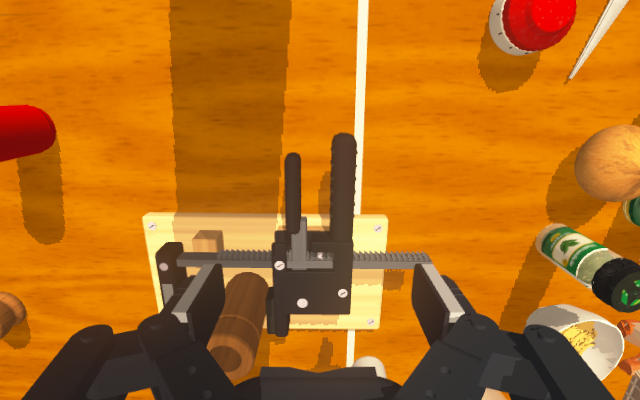

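The barrel stands on the spindle with its top at z = 0.116 m, so it is fully seated. The trigger blade is at (292, 155–215) and the handle at (343, 140–240), both centred between the open fingers. I'll lower to straddle both.

{"api": "servo_tool", "payload": {"deltas": [[[0,1,35],[0,0,0],-1],[[0,1,70],[0,0,0],-1],[[0,1,105],[0,0,0],-1],[[0,1,130],[0,0,0],-1],[[0,1,145],[0,0,0],-1],[[0,1,157],[0,0,0],-1],[[0,1,160],[0,0,0],-1],[[0,1,160],[0,0,0],-1],[[0,6,160],[0,0,0],-1],[[0,11,160],[0,0,0],-1],[[0,15,160],[0,0,0],-1],[[0,18,160],[0,0,0],-1],[[0,18,160],[0,0,0],-1]]}}

```text
t: 13.42
tcp_pos: [0.497, 0.157, 0.1935]
ee_rot: [-3.141, 0.001, -3.139]
ft_force: [0.3, -4.6, 3.5]
grip_width: 0.0856
grip_force: 2.1
```

```bash
python3 m.py w5
```

```text
13.4167 [0.497  0.157  0.1935] [-3.14093702e+00  1.16124303e-03 -3.13931148e+00] [ 0.34961507 -4.61704077  3.52327301]
handle 8831 [0.4467 0.1489 0.056 ] [0.524  0.1705 0.0623] [array([0.4854, 0.1597]), array([0.021 , 0.0774]), np.float64(89.3626)]
trig 5107 [0.4631 0.1004 0.056 ] [0.5299 0.1302 0.066 ] [array([0.4967, 0.1151]), array([0.0668, 0.0291]), np.float64(1.1981)]
```

{"api": "servo_tool", "payload": {"deltas": [[[0,4,0],[0,0,0],-1],[[0,8,0],[0,0,0],-1],[[0,12,0],[0,0,0],-1],[[0,14,0],[0,0,0],-1],[[0,14,0],[0,0,0],-1]]}}

```text
t: 13.88
tcp_pos: [0.4967, 0.1703, 0.1932]
ee_rot: [-3.14, -0.0, -3.14]
ft_force: [0.3, -5.7, 5.1]
grip_width: 0.0853
grip_force: 3.0
```

```bash
cat > j.py <<'E'
from h import *
s=get_state();print(round(s["t"],2),np.round(s["tcp_pos"],4),np.round(s["ft_force"],1))
for n in ("side","top"):
    p=read_camera(n); X=mask_world(p,np.ones((400,640),bool))
    b=X[(abs(X[:,0]-.617)<.035)&(abs(X[:,1]-.064)<.035)&(X[:,2]>.09)&(X[:,2]<.125)]
    j=X[(abs(X[:,0]-.61)<.012)&(X[:,2]>.05)&(X[:,2]<.066)&(X[:,1]<.042)&(X[:,1]>-.06)]
    if len(j): print(n,"jaw",len(j),np.percentile(j[:,1],[3,50,97]).round(4))
    if len(b): print(n,"bar",len(b),((b.min(0)+b.max(0))/2).round(4),b[:,2].max().round(4))
    # toothed bar rear end (+y)
    r=X[(abs(X[:,0]-.58)<.012)&(X[:,2]>.03)&(X[:,2]<.07)&(X[:,1]>.15)&(X[:,1]<.3)]
    if len(r): print(n,"bar end",r[:,1].max().round(4))
E
python3 j.py
```

```text
13.88 [0.4967 0.1703 0.1932] [ 0.3 -5.7  5.1]
side jaw 55 [-0.0009  0.0113  0.031 ]
side bar 224 [0.6143 0.0649 0.1072] 0.124
side bar end 0.1699
top jaw 60 [-0.0001  0.0125  0.0267]
top bar 154 [0.6144 0.0633 0.1071] 0.1216
```

{"api": "servo_tool", "payload": {"deltas": [[[0,-8,0],[0,0,0],-1],[[0,-16,0],[0,0,0],-1],[[0,-23,0],[0,0,0],-1],[[0,-23,0],[0,0,0],-1],[[0,-15,0],[0,0,0],-1],[[0,-7,0],[0,0,0],-1],[[0,0,0],[0,0,0],-1],[[0,0,0],[0,0,0],-1],[[0,-8,0],[0,0,0],-1],[[0,-16,0],[0,0,0],-1],[[0,-23,0],[0,0,0],-1],[[0,-23,0],[0,0,0],-1],[[0,-15,0],[0,0,0],-1],[[0,-7,0],[0,0,0],-1],[[0,0,0],[0,0,0],-1],[[0,0,0],[0,0,0],-1]]}}

```text
t: 15.32
tcp_pos: [0.4963, 0.1711, 0.1926]
ee_rot: [-3.14, -0.002, -3.139]
ft_force: [-0.3, -6.0, 2.5]
grip_width: 0.0853
grip_force: 2.9
```

```bash
python3 j.py
```

```text
15.32 [0.4963 0.1711 0.1926] [-0.3 -6.   2.5]
side jaw 50 [0.0088 0.0213 0.0381]
side bar 218 [0.6136 0.0646 0.1058] 0.1211
side bar end 0.1695
top jaw 56 [0.0094 0.0221 0.032 ]
top bar 159 [0.6145 0.0634 0.1062] 0.1222
top bar end 0.152
```

{"api": "servo_tool", "payload": {"deltas": [[[0,-8,0],[0,0,0],-1],[[0,-16,0],[0,0,0],-1],[[0,-23,0],[0,0,0],-1],[[0,-23,0],[0,0,0],-1],[[0,-15,0],[0,0,0],-1],[[0,-7,0],[0,0,0],-1],[[0,0,0],[0,0,0],-1],[[0,0,0],[0,0,0],-1],[[0,-8,0],[0,0,0],-1],[[0,-16,0],[0,0,0],-1],[[0,-23,0],[0,0,0],-1],[[0,-23,0],[0,0,0],-1],[[0,-15,0],[0,0,0],-1],[[0,-7,0],[0,0,0],-1],[[0,0,0],[0,0,0],-1],[[0,0,0],[0,0,0],-1]]}}

```text
t: 16.75
tcp_pos: [0.4963, 0.1706, 0.1925]
ee_rot: [-3.138, -0.002, -3.138]
ft_force: [-0.9, -10.8, 3.2]
grip_width: 0.0851
grip_force: 5.1
```

```bash
python3 j.py
```

```text
16.75 [0.4963 0.1706 0.1925] [ -0.9 -10.8   3.2]
side jaw 44 [0.0179 0.0278 0.0399]
side bar 223 [0.6146 0.066  0.1062] 0.1222
side bar end 0.2651
top jaw 50 [0.0189 0.0285 0.041 ]
top bar 160 [0.6139 0.0649 0.1065] 0.1217
top bar end 0.1522
```

```bash
python3 - <<'E'
from h import *
s=get_state();print(np.round(s["tcp_pos"],4),np.round(s["ft_force"],1))
a=read_camera("side")["frame"][130:220,250:360];b=read_camera("top")["frame"][140:230,240:350]
r=lambda i:cv2.resize(i,(396,324),interpolation=cv2.INTER_CUBIC)
cv2.imwrite("pics/c6.png",np.hstack([r(a),r(b)])[:,:,::-1])
p=read_camera("wrist");save(p,"w6")
E
```

```text
[0.4963 0.1702 0.1926] [ -1.6 -10.1   2.7]
```

View pics/c6.png

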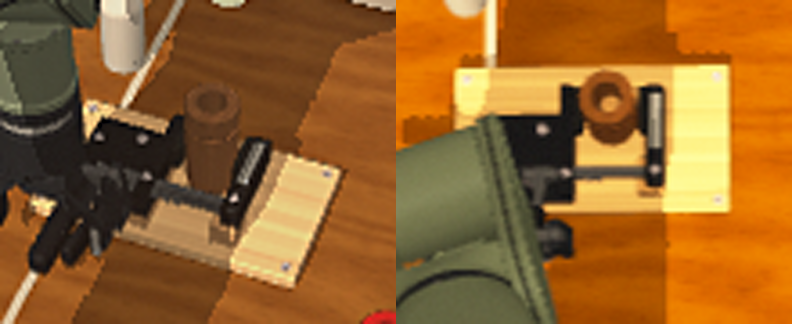

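View pics/w6.png

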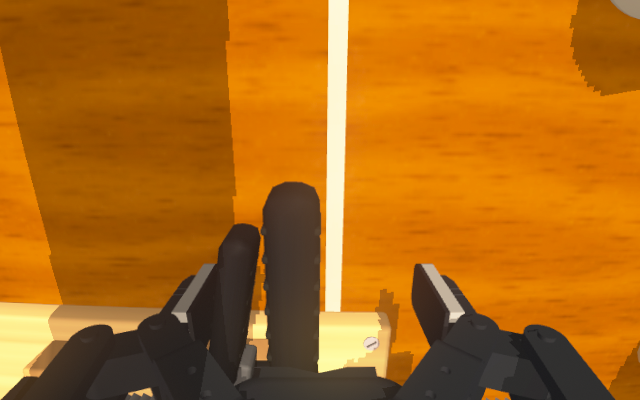

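The side and top crops show the barrel upright between the jaws, with the far jaw reaching it. It has shifted 1.5 mm onto the near pad, and the pull has risen from 6 to about 10.5 N. That is a clamping force of roughly 11 N, so the jaw must have started partly closed. I'll squeeze slightly more.

{"api": "servo_tool", "payload": {"deltas": [[[0,0.7,0],[0,0,0],-1],[[0,1.5,0],[0,0,0],-1],[[0,1.5,0],[0,0,0],-1],[[0,1.5,0],[0,0,0],-1]]}}

```text
t: 17.33
tcp_pos: [0.4963, 0.1711, 0.1925]
ee_rot: [-3.137, -0.002, -3.139]
ft_force: [-1.0, -12.0, 2.7]
grip_width: 0.0854
grip_force: 6.0
```

```bash
python3 j.py
```

```text
17.33 [0.4963 0.1711 0.1925] [ -1.  -12.    2.7]
side jaw 48 [0.018  0.0272 0.0411]
side bar 223 [0.6136 0.0665 0.1061] 0.1219
side bar end 0.263
top jaw 55 [0.019  0.0286 0.0394]
top bar 160 [0.6149 0.065  0.1065] 0.1229
top bar end 0.1518
```

{"api": "servo_tool", "payload": {"deltas": [[[0,0,0],[0,0,0],-1],[[0,0,0],[0,0,0],-1],[[0,0,0],[0,0,0],-1],[[0,0,0],[0,0,0],-1],[[0,0,0],[0,0,0],-1],[[0,0,0],[0,0,0],-1]]}}

```text
t: 17.93
tcp_pos: [0.4963, 0.1711, 0.1926]
ee_rot: [-3.138, -0.002, -3.139]
ft_force: [-0.0, -11.7, 2.5]
grip_width: 0.0857
grip_force: 6.0
```

```bash
python3 -c "
from station import job_done; print(job_done())"
```

```text
the job is handed in; nothing more can be done
None
```

I handed the job in at about 18 s: the barrel is fully down on the spindle, gripped between both jaws at an estimated 14 N (about 1.4 kg, inferred from the trigger pull), with a finger still holding the trigger squeezed.

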